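Span-calibrate a load meter: hang the saddle weight, hold the recessed button

ROBOT

A 7-joint arm with a two-finger parallel gripper is mounted at the origin on a cart in front of the work surface, level with it; the furniture and walls round the work are solid. World frame = base frame: x ahead of the robot, y to its left, z up, the work surface at z = 0. Lengths are in mm, angles in degrees, forces in N, time in s.
With the tool pointing down it reaches from about 425 to 825 mm from the base axis. Payload 3.6 kg.
Tool frame: the origin (TCP) lies midway between the tips of the shut fingers; the grasp point (between the pads) lies 19 mm behind it (env.pinch_z is the distance from the TCP to the grasp point, in mm); z points along the fingers, y is the line along which they close (so a half turn about z gives the same grasp; the last joint's range is limited). The gripper opens to 85 mm and grips with 20 to 120 N. Pads are 22 mm wide; open, the fingers measure 114 mm over their backs; the gripper's body (76 mm by 85 mm) begins 54 mm behind the grasp point. The pads swing forward as they close: fully open they stand 13 mm farther back than shut.
Start: joints at [-73.826, 35.231, -0.722, 81.555, 0.464, 63.22, -2.315], TCP at [197.51, 619.233, 199.397] pointing down, gripper open.
Joint ranges: [-178.69, 178.69], [-17.37, 117.87], [-77.05, 75.6], [15.02, 138.74], [-78.02, 258.01], [0.78, 113.62], [-162.83, 162.83]. Speed limits (degrees/s): [159.86, 159.86, 180, 180, 180, 180, 180].

INTERFACE

Orientations are given as [roll, pitch, yaw] about the fixed x, y, z axes, in that order (R = Rz(yaw) Ry(pitch) Rx(roll)).
In Python, from rig import env, viewer, job gives the robot as it stands.
- The arm moves only by the tool send_rows, never from a script. Its argument "moves" is a list of rows, each a list of 2 entries, a list of its own where there are three numbers: the shift along the tool's x, y, z in mm, then the turn, a rotation vector about the tool's x, y, z in rad. A call has exactly 5 rows; each row is the pose to reach, as a shift and turn from the pose commanded when the call began, along the tool's axes at that moment; what a row does not reach only later rows make up. A row lasts 1/8 s, in which the tool goes at most 62.5 mm and 10.7 degrees, less where a joint would pass 70% of its speed; a pose out of reach is approached as far as the arm can. A call with a gripper value outside its range is refused whole. "fingers" is the finger opening in mm, from 0 to 85.4, set as the call begins (left out, the last holds). The fingers move at their own pace and stop on an object; the grip force is fixed at half the most. Time passes only in rows, so rows that repeat a pose let the fingers close, or fill a call up. It gives the time, the measured TCP pose, the force, the opening and the grip force at its end, in the units of the state.
- env.get_state(): the state, without advancing time (a new reading comes with each control period).
- viewer.capture(name): name is "side" or "top" or "wrist"; returns the picture (480x640x3 uint8, red, green, blue); there is no depth.
- viewer.calibration(name): a dict with "mtx" (3x3 intrinsics, pixels), "camera_from_world" (4x4, takes a point from world to camera coordinates). Camera axes: x right, y down, z forward; pixel columns grow to the right and rows downward; lengths in mm; the calibration is good to about 2 mm. A picture is of the moment at which its call begins: read the wrist's pose just before it. calibration takes no time and is no camera call; for the wrist camera it gives the pose at the moment of the call.
- job.close_job(): hands the job in; it is judged then, once.
Trained networks look in the newest picture that a camera, given by its name, has taken for a name from the list of things; names that differ only in an ending like _2 or _b are one class to them, and where a whole thing is asked for, a point or a joint stands for the part that bears it (a point fixed in the world has none). Each returns a list of dicts, best first, with "confidence" (0 to 1); they miss things now and then, are a little off and sometimes report something else, mostly with a low value. They report only what shows in the picture. A call takes as long as a camera call.
- viewer.recognise(name, camera): "position" ([x, y, z] in mm, in world coordinates, good to about 4 mm: the middle of the surface that is visible of it).
The state is a dict: "time": time; "qpos": joint angles; "qvel": joint speeds; "tau": joint torques, N m; "tool_pos": TCP position; "eef_rot": TCP orientation; "wrist_force": force on the tool from outside, world axes, zero at the start; "wrist_torque": the same for the moment, N m; "grip_width": finger opening in mm; "grasp_force": force on a finger pad.
Only numpy, scipy, OpenCV 4.12 (cv2) and the standard library are available. Lean on these libraries where they do the work, as an engineer would, in place of code of your own. Each camera call takes 0.05 s, during which the arm holds its last target. There are 200 camera calls.

TASK

Calibrate the load meter. First lift the steel saddle weight and lower it, without dropping it, astride the meter's load bar between the two collars, and let go so that it hangs there freely; then pick up the pen, reach its point through the round port in the meter's front and press the recessed calibration button fully down. Finish while still gripping the pen and holding the button down, the weight still hanging, and leave the beaker, the jar and the pipette bulb alone.

Things in the scene. Friction and masses are not known exactly. Their poses are not given: they have to be found in the camera images.
- load_meter: bench load meter, fixed to the bench: white console 150 deep (x) x 180 wide (y) mm, 66 high in front, sloping up to 85 at the back, grey front face at x = -75 mm, facing -x; a load head on a mast at its back left, top 158 mm up, carries the load bar. Origin: centre of the underside, z up, +y is the left, where the bar sticks out
- port_mouth (a point): centre of the round port, 16 mm wide, in the meter's upright front face, 40 mm above the bench, 45 mm right of the middle. The bore runs straight in along the meter's +x; the button is at its bottom, 20 mm in
- button_face (a point): centre of the front of the recessed button, a 13 mm disc on the axis of the port; it moves in with the button
- cal_button (a joint): travel of the sprung button along the meter's +x: 0 = out, 0.005 m = fully in. It starts to move at 2 N and needs 6 N to be fully in; it springs back when released
- bar_seat (a point): middle of the seat on the load bar, on the bar's axis. The steel bar, 10 mm thick, runs level along the meter's y, 135 mm above the bench, free at its left end; the seat is 46 mm long between two collars 24 mm across; nothing lies below it but the bench
- saddle_weight: 500 g steel saddle weight, an upside-down U that stands on its two bobs: 52 (x) x 34 (y) x 125 mm (z). Origin: centre of the underside, z up. The gap between the legs is 20 mm wide in x (27 at the bottom), open along y, and ends 85 mm up in a vee that centres on the bar; the strap is 28 mm wide in y. Its y goes along the bar, either way round
- weight_notch (a point): point in the vee of the saddle weight, 79 mm above its underside, where the axis of the bar lies when it hangs
- weight_tab (a point): middle of the flat grip tab on top of the saddle weight, 112 mm above its underside: 10 mm thick along the weight's x, 26 mm wide along y, from 93 to 125 mm up; flat bridge 32 x 28 mm below it
- pen: pen with a six-sided barrel, 142 mm long, 10 mm thick, 12 g, lying on the bench. Origin: middle of its length on the underside; its point lies along (-0.58, 0.815, 0) of its own frame
- pen_point (a point): writing point of the pen, on its axis, 4.5 mm above the underside, 72 mm from the middle; it tapers from 10 mm to 1.5 mm over the last 20 mm
- pen_middle (a point): middle of the pen's barrel, on its axis, 4.5 mm above the underside
- retort_stand: tall steel retort stand, fixed, no part of the job: a rod 670 mm high with a clamp, on a three-legged foot about 200 mm across; keep the arm clear of it when passing from one side of the bench to the other. Origin: centre of the foot, on the bench
- beaker: bystander: small glass beaker with spout, 55 mm wide, 68 mm high; origin at the centre of its underside
- jar: bystander: glass jar with a wide cap, 52 mm wide, 60 mm high; origin at the centre of its underside
- bulb: bystander: rubber pipette bulb, 51 mm wide, 85 mm high; origin at the centre of its underside

How it is judged (in metres and radians):
On the way:
1. the saddle weight hangs astride the load bar between the collars, let go and still (contact force between saddle_weight and load_meter above 3.5 N and distance between weight_notch and bar_seat below 0.013 m and angle between the y axis of saddle_weight and the y axis of load_meter, either way round below 0.3 rad and angle between saddle_weight's own z axis and vertical below 0.2 rad and linear speed of saddle_weight below 0.03 m/s and contact force between saddle_weight and the fingers below 0.1 N and contact force between saddle_weight and the arm below 0.1 N), for 0.3 s.
At the end, for the whole second after the job is handed in: The weight hangs freely on the bar's seat (notch within 13 mm of the seat's middle, upright within 11 degrees, still, not touched), and the gripped pen holds the button at least 4 of its 5 mm in, with its point on the button, for the last second (all of step 1 and value of joint cal_button above 0.004 m and contact force between pen and cal_button above 2 N and contact force between pen and the fingers above 1 N and distance between pen_point and button_face below 0.01 m and contact force between cal_button and the fingers below 0.1 N); the arm keeps its last pose, push and grip.
It fails at once if the saddle weight is dropped or thrown (moves fast with no finger on it) (linear speed of saddle_weight above 0.45 m/s and contact force between saddle_weight and the fingers below 0.05 N).
It fails at once if the beaker is shifted or knocked over (distance of beaker from where it was at the start of the episode above 0.03 m or angle between beaker's own z axis and vertical above 0.5 rad).
It fails at once if the jar is shifted or knocked over (distance of jar from where it was at the start of the episode above 0.03 m or angle between jar's own z axis and vertical above 0.5 rad).
It fails at once if the pipette bulb is shifted or knocked over (distance of bulb from where it was at the start of the episode above 0.03 m or angle between bulb's own z axis and vertical above 0.5 rad).
It also fails if it takes over 72 s, if anything falls off the work surface, if the arm or the gripper's body presses on something with over 40 N, if the wrist force passes 120 N, or if a joint passes its speed limit or range.

## Working session

There is one attempt and no reset: what is moved stays moved. The work goes in short steps, Python scripts to look and compute and a tool call to move; the robot and the scene stay as the last step left them, time stands still between calls to the robot, and variables do not carry over. Pictures are saved under pics/ and viewed, at most 10 in all, crops included, and the job is handed in when it is done.

Besides the shell and the picture viewer there is one more tool, called after "Emit:" as name([rows], argument=value, ...), one row to a line, values as JSON. send_rows: Moves the arm, as the interface text tells. Its arguments: {"type":"object","properties":{"moves":{"type":"array"},"fingers":{"type":"number"}},"required":["moves"]}

```bash
mkdir -p pics; ls
python3 - <<'E'
from rig import env, viewer, job
import cv2, numpy as np
for c in ["top","side"]:
    im=viewer.capture(c); cv2.imwrite(f"pics/{c}0.png",im[:,:,::-1])
    for n in ["load_meter","saddle_weight","pen","retort_stand","beaker","jar","bulb","port_mouth","bar_seat","weight_tab","pen_point","pen_middle"]:
        try: r=viewer.recognise(n,c); print(c,n,[(np.round(d["position"]).tolist(),round(d["confidence"],2)) for d in r[:2]])
        except Exception as e: print(c,n,e)
print(env.get_state())
for c in ["top","side","wrist"]: print(c,viewer.calibration(c))
E
```

```text
pics
top load_meter []
top saddle_weight [([437.0, 261.0, 90.0], 0.9)]
top pen [([441.0, -173.0, 8.0], 0.71), ([592.0, 58.0, 78.0], 0.23)]
top retort_stand []
top beaker [([634.0, -187.0, 28.0], 0.9), ([441.0, 252.0, 90.0], 0.47)]
top jar [([601.0, 405.0, 62.0], 0.84)]
top bulb [([350.0, 176.0, 50.0], 0.7)]
top port_mouth [([594.0, 58.0, 74.0], 0.71)]
top bar_seat [([591.0, 60.0, 78.0], 0.87)]
top weight_tab [([438.0, 256.0, 90.0], 0.58)]
top pen_point [([440.0, -179.0, 10.0], 0.67)]
top pen_middle [([436.0, -177.0, 6.0], 0.69)]
side load_meter [([592.0, 37.0, 75.0], 0.91)]
side saddle_weight [([438.0, 248.0, 51.0], 0.93)]
side pen [([439.0, -176.0, 10.0], 0.55)]
side retort_stand [([438.0, -177.0, 8.0], 0.25)]
side beaker [([629.0, -187.0, 45.0], 0.59)]
side jar [([598.0, 391.0, 40.0], 0.91)]
side bulb [([342.0, 164.0, 46.0], 0.86), ([592.0, 42.0, 76.0], 0.3)]
side port_mouth [([594.0, 42.0, 75.0], 0.88)]
side bar_seat [([591.0, 39.0, 75.0], 0.63)]
side weight_tab [([440.0, 253.0, 51.0], 0.88), ([437.0, -177.0, 7.0], 0.15)]
side pen_point [([441.0, -176.0, 6.0], 0.84), ([440.0, 248.
[... 1660 characters left out ...]
    [ 3.24328951e-01,  6.71647088e-01, -6.66108791e-01,
         1.00745894e+03],
       [ 0.00000000e+00,  0.00000000e+00,  0.00000000e+00,
         1.00000000e+00]])}
wrist {'mtx': array([[377.29504262,   0.        , 322.61926505],
       [  0.        , 377.29504262, 237.45572138],
       [  0.        ,   0.        ,   1.        ]]), 'camera_from_world': array([[ 3.03292916e-01,  9.52895020e-01,  2.11864441e-03,
        -6.49929088e+02],
       [ 9.02893106e-01, -2.88087376e-01,  3.19044987e-01,
        -4.09076587e+01],
       [ 3.04626734e-01, -9.48511749e-02, -9.47737204e-01,
         3.80579341e+02],
       [ 0.00000000e+00,  0.00000000e+00,  0.00000000e+00,
         1.00000000e+00]])}
```

View pics/top0.png

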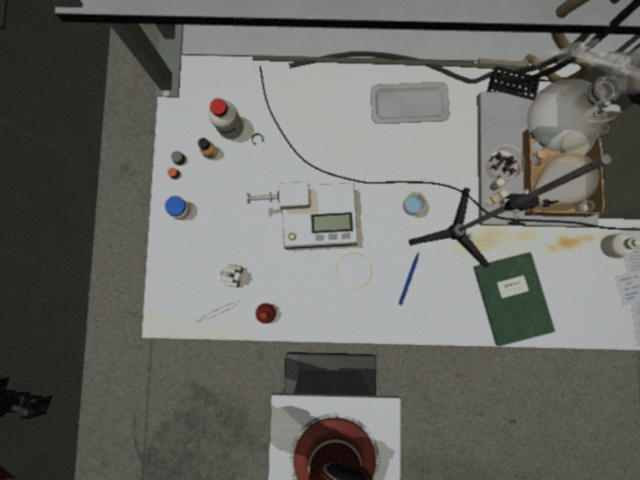

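View pics/side0.png

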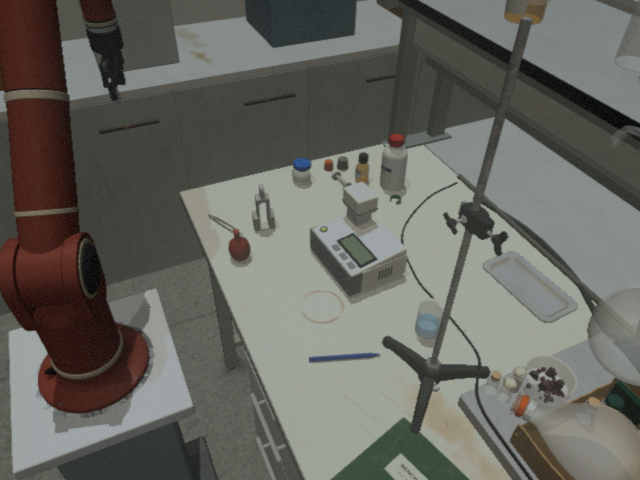

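The top view shows the meter at about (318,215), with its bar sticking out left at (248–282,197). The weight is at (233,275), the bulb at (265,313), the pen at (408,278), the beaker at (414,205) and the stand foot at (460,231). Next I'll enlarge the top view and move the wrist camera toward the weight.

```bash
cat > h.py <<'E'
from rig import env, viewer, job
import cv2, numpy as np
from scipy.spatial.transform import Rotation as R
def ray(px,z,C):
    "pixel -> world point on plane z"
    T=C["camera_from_world"]; o=-T[:3,:3].T@T[:3,3]
    d=T[:3,:3].T@np.linalg.inv(C["mtx"])@[px[0],px[1],1]
    return o+d*(z-o[2])/d[2]
def proj(p,C):
    q=C["mtx"]@(C["camera_from_world"]@np.append(p,1))[:3]; return q[:2]/q[2]
def pose():
    s=env.get_state(); return np.array(s["tool_pos"]),R.from_euler("xyz",s["eef_rot"],degrees=True)
def go(p,rpy):
    "shift (mm) and turn (rad) in tool axes to reach p, rpy"
    t,r=pose(); r2=R.from_euler("xyz",rpy,degrees=True)
    print("shift",np.round(r.inv().apply(np.array(p)-t),1),"turn",np.round((r.inv()*r2).as_rotvec(),3))
E
python3 - <<'E'
from h import *
im=cv2.imread("pics/top0.png")
a=cv2.resize(im[170:300,205:365],None,fx=5,fy=5,interpolation=cv2.INTER_CUBIC)[:600]
cv2.imwrite("pics/topz.png",a[:600,:800])
s=cv2.resize(im[245:315,385:435],None,fx=6,fy=6,interpolation=cv2.INTER_CUBIC); cv2.imwrite("pics/pen0.png",s)
t,r=pose(); T=viewer.calibration("wrist")["camera_from_world"]
o=-T[:3,:3].T@T[:3,3]; print("cam in tool",r.inv().apply(o-t), "axes",r.inv().as_matrix()@T[:3,:3].T)
go([390,340,300],[180,0,90]); go([390,340,300],[180,0,-90])
E
```

```text
cam in tool [  83.06124612   -0.89245794 -175.73422991] axes [[ 6.39948206e-04 -9.47728139e-01 -3.19078306e-01]
 [ 9.99997350e-01 -9.91970888e-05  2.30024533e-03]
 [-2.21165886e-03 -3.19078932e-01  9.47725563e-01]]
shift [-268.2 -207.5 -100.6] turn [-0.     0.     1.262]
shift [-268.2 -207.5 -100.6] turn [-0.   -0.   -1.88]
```

View pics/topz.png

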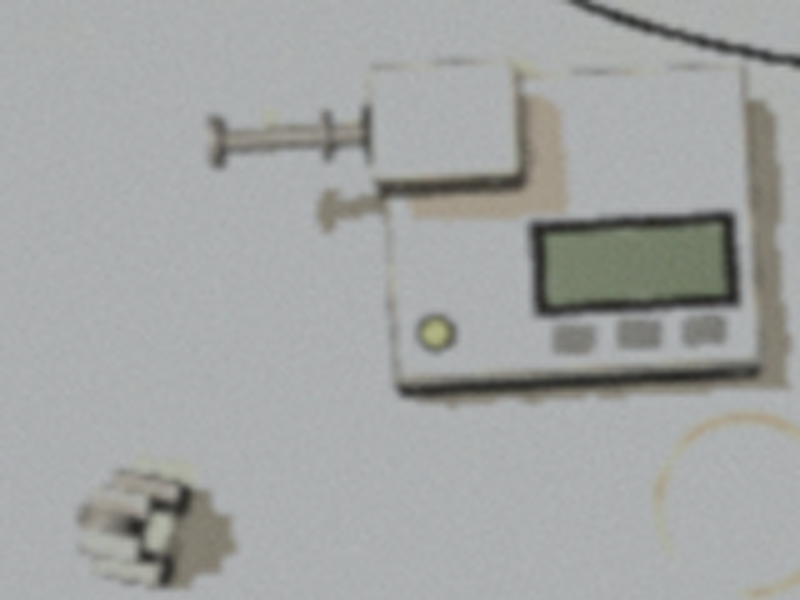

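The enlarged view shows the bar seat between collars at (222,140) and (325,135), the meter's front edge running from (400,385) to (758,370), and the weight near (140,525). I'll move over the weight.

Emit:
send_rows([
  [[-40,-33,-8],[0,0,0.16]],
  [[-80,-66,-16],[0,0,0.32]],
  [[-122,-98,-24],[0,0,0.48]],
  [[-163,-131,-32],[0,0,0.64]],
  [[-203,-164,-40],[0,0,0.8]],
])

```text
time: 1.92
tool_pos: [342.1, 399.9, 240.0]
eef_rot: [180.0, -0.0, 116.2]
wrist_force: [0.3, 1.0, -0.1]
grip_width: 85.5
grasp_force: 0.0
```

Run:
```python
from h import *
go([437,255,260],[180,0,90])
print(env.get_state()["qpos"], pose()[0])
C={"mtx":None}; C=viewer.calibration("top")
f=lambda u,v,z: ray((205+u/5,170+v/5),z,C)
a,b=f(222,140,135),f(325,135,135); print("seat",(a+b)/2,"len",np.linalg.norm(a-b),"yaw",np.degrees(np.arctan2(*(a-b)[[1,0]]))-90)
l,r=f(400,383,66),f(758,370,66); print("front",l,r,np.linalg.norm(l-r),np.degrees(np.arctan2(*(l-r)[[1,0]]))-90)
```

```text
shift [-171.9   21.3  -20.1] turn [ 0.001 -0.001  0.457]
[-60.81871155  22.12107626  12.89035626  98.88982133  -5.59389049
  59.56395772 -19.84764387] [342.08237696 399.87133309 239.96991765]
seat [615.09631462 189.7706326  135.        ] len 47.467875163284795 yaw 4.212722501368148
front [509.84161782 133.17559078  66.        ] [520.36919455 -39.85281331  66.        ] 173.34837320390983 3.481758155581332
```

Emit:
send_rows([
  [[-40,5,-5],[0,0,0.12]],
  [[-85,10,-10],[0,0,0.24]],
  [[-130,16,-15],[0,0,0.36]],
  [[-172,21,-20],[0,0,0.457]],
  [[-172,21,-20],[0,0,0.457]],
])

```text
time: 2.55
tool_pos: [439.1, 252.8, 260.4]
eef_rot: [179.8, 0.1, 89.8]
wrist_force: [0.1, 0.1, -0.2]
grip_width: 85.5
grasp_force: 0.0
```

Run:
```python
from h import *
print(pose()[0])
im=viewer.capture("wrist"); cv2.imwrite("pics/w1.png",im[:,:,::-1]); C=viewer.calibration("wrist")
for n in ["saddle_weight","weight_tab"]:
    print([(np.round(d["position"]),d["confidence"]) for d in viewer.recognise(n,"wrist")[:2]])
print(proj([437,255,125],C))
```

```text
[439.11456557 252.78467706 260.35125588]
[(array([441., 268.,  90.]), 0.98)]
[(array([437., 266.,  91.]), 0.86)]
[323.17998136 213.11037261]
```

View pics/w1.png

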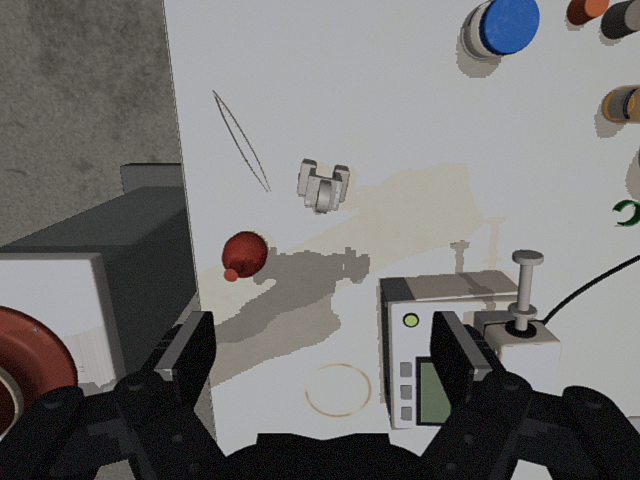

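The wrist picture shows the weight at (323,187) with its tab at about (324,200). The bulb is at (245,254), and the bar is upright in the image with its collars at (527,257) and (522,313). I'll zoom in on the weight and the bar.

Run:
```python
import cv2,numpy as np
im=cv2.imread("pics/w1.png")
z=lambda a:cv2.resize(a,None,fx=6,fy=6,interpolation=cv2.INTER_CUBIC)
cv2.imwrite("pics/w1z.png",np.hstack([z(im[150:225,290:356]),z(im[240:315,492:558])]))
```

```text
(no output)
```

View pics/w1z.png

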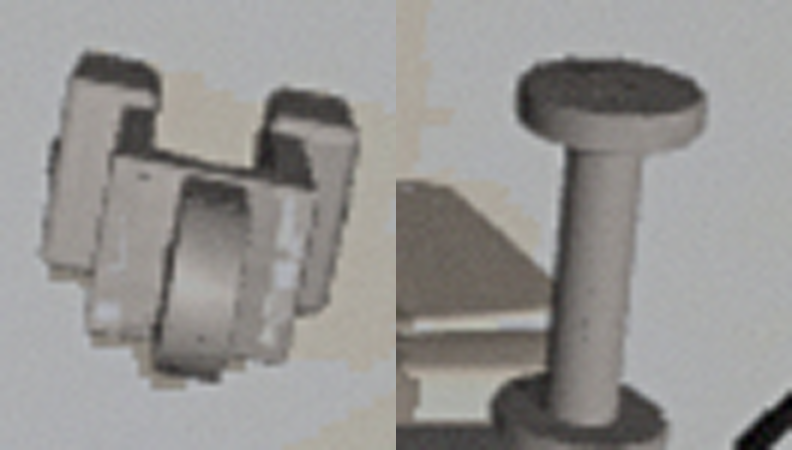

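Run:
```python
from h import *
C=viewer.calibration("wrist"); print(pose()[0])
w=lambda u,v,z: ray((290+u/6,150+v/6),z,C); b=lambda u,v,z: ray((492+(u-396)/6,240+v/6),z,C)
fl,fr,nl,nr=[w(*p,93) for p in [(118,152),(312,187),(90,335),(282,360)]]
print("bridge",fl,fr,nl,nr,"c",(fl+fr+nl+nr)/4)
for v in [fr-fl,nr-nl]: print(np.linalg.norm(v),np.degrees(np.arctan2(v[1],v[0])))
for v in [fl-nl,fr-nr]: print(np.linalg.norm(v),np.degrees(np.arctan2(v[1],v[0])))
o,i=b(605,150,147),b(585,420,140); print("seat",o,i,(o+i)/2, np.linalg.norm(o-i))
p,q=b(605,150,137),b(585,415,137); print("bar yaw",np.degrees(np.arctan2(*(p-q)[[1,0]]))-90)
```

```text
[435.74302979 257.91685473 259.24454427]
bridge [422.66916696 284.42375042  93.        ] [452.09262527 279.35663361  93.        ] [418.24483425 256.03760296  93.        ] [448.0816792  252.29768901  93.        ] c [435.27207642 268.028919    93.        ]
29.85658338436969 -9.77126214435025
30.070322134944767 -7.144506097282472
28.728872028214685 81.14102140988689
27.354600554148863 81.56844466762297
seat [603.36693187 220.71957097 147.        ] [612.22495588 175.04345016 140.        ] [607.79594387 197.88151057 143.5       ] 47.05074496543728
bar yaw 6.26882900394277
```

```bash
cat >> h.py <<'E'
def wcal(t,rpy):
    "wrist calibration for a given TCP pose"
    C=viewer.calibration("wrist"); tn,rn=pose(); T=C["camera_from_world"]
    N=np.eye(4);N[:3,:3]=rn.as_matrix();N[:3,3]=tn
    P=np.eye(4);P[:3,:3]=R.from_euler("xyz",rpy,degrees=True).as_matrix();P[:3,3]=t
    return {"mtx":C["mtx"],"camera_from_world":T@N@np.linalg.inv(P)}
E
python3 - <<'E'
from h import *
C=wcal([439.11,252.78,260.35],[179.8,.1,89.8])
w=lambda u,v,z: ray((290+u/6,150+v/6),z,C); b=lambda u,v,z: ray((492+(u-396)/6,240+v/6),z,C)
fl,fr,nl,nr=[w(*p,93) for p in [(118,152),(312,187),(90,335),(282,360)]]
print("c",(fl+fr+nl+nr)/4)
for v in [fr-fl,nr-nl]: print(np.linalg.norm(v),np.degrees(np.arctan2(v[1],v[0])))
for v in [fl-nl,fr-nr]: print(np.linalg.norm(v),np.degrees(np.arctan2(v[1],v[0])))
o,i=b(605,150,147),b(585,420,140); print("seat",o,i,(o+i)/2, np.linalg.norm(o-i))
p,q=b(605,150,137),b(585,415,137); print("bar yaw",np.degrees(np.arctan2(*(p-q)[[1,0]]))-90)
print(env.get_state()["tool_pos"],env.get_state()["eef_rot"]); go([438,264,180],[180,0,82])
E
```

```text
c [439.49345694 262.2389222   93.        ]
29.95435766070341 -10.434958919131887
30.171812508927417 -7.830138096332122
28.82438749239943 80.5224711806203
27.45726870759865 80.95894789120598
seat [607.96570267 212.66527793 147.        ] [616.48374433 166.50591313 140.        ] [612.2247235  189.58559553 143.5       ] 47.457812769770186
bar yaw 5.743760615547771
[435.74302979 257.91685473 259.24454427] [-1.79945242e+02 -4.63057656e-02  9.04179407e+01]
shift [ 6.   2.4 79.2] turn [-0.001 -0.001  0.147]
```

Emit:
send_rows([
  [[2,1,25],[0,0,0.08]],
  [[5,2.5,55],[0,0,0.16]],
  [[5,2.5,79],[0,0,0.16]],
  [[5,2.5,79],[0,0,0.16]],
  [[5,2.5,79],[0,0,0.16]],
])

```text
time: 3.32
tool_pos: [439.2, 262.8, 181.1]
eef_rot: [180.0, -0.1, 81.2]
wrist_force: [0.4, 0.4, 0.1]
grip_width: 85.6
grasp_force: 0.0
```

Run:
```python
from h import *
s=env.get_state(); print(s["tool_pos"],s["eef_rot"]); C=viewer.calibration("wrist")
im=viewer.capture("wrist"); cv2.imwrite("pics/w2.png",im[:,:,::-1])
print(env.get_state()["tool_pos"])
p=proj([439,262,110],C); print(p)
x,y=int(p[0])-60,int(p[1])-75; x,y=max(x,0),max(y,0); print(x,y)
cv2.imwrite("pics/w2z.png",cv2.resize(im[y:y+120,x:x+120,::-1],None,fx=5,fy=5,interpolation=cv2.INTER_CUBIC))
```

```text
[439.18960681 262.83171987 181.14892799] [ 1.79954558e+02 -6.45396402e-02  8.12255348e+01]
[439.50864049 262.69498924 181.49270488]
[323.75699237 237.16667748]
263 162
```

View pics/w2z.png

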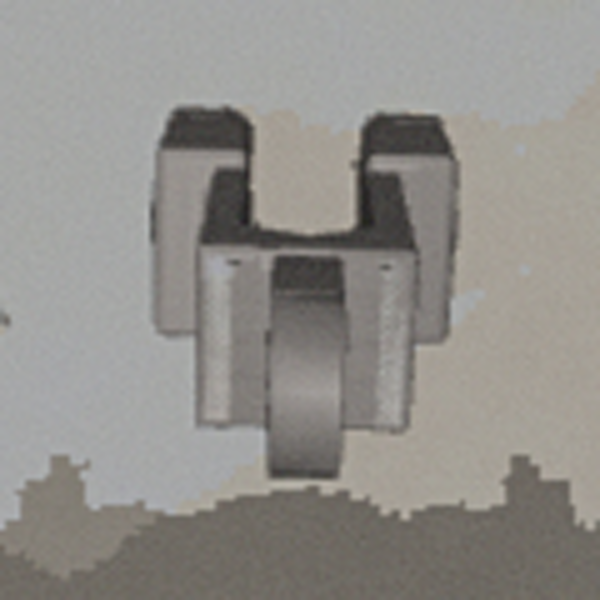

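Run:
```python
from h import *
C=wcal([439.19,262.83,181.15],[179.95,-.06,81.23])
P=np.array([ray((263+u/5,162+v/5),93,C) for u,v in [(202,248),(415,250),(197,425),(408,430)]]); print(P,P.mean(0))
go([P.mean(0)[0],P.mean(0)[1],99],[180,0,80.8])
```

```text
[[426.63234928 277.80687794  93.        ]
 [456.95730017 272.85147067  93.        ]
 [421.34213579 251.15131068  93.        ]
 [452.26830366 245.60439676  93.        ]] [439.30002222 261.85351401  93.        ]
shift [-1.  -0.2 82.5] turn [ 0.001 -0.002  0.007]
```

Emit:
send_rows([
  [[-1,0,20],[0,0,0.007]],
  [[-1,0,42],[0,0,0.007]],
  [[-1,0,64],[0,0,0.007]],
  [[-1,0,82],[0,0,0.007]],
  [[-1,0,82],[0,0,0.007]],
])

```text
time: 4.0
tool_pos: [438.6, 260.9, 98.4]
eef_rot: [-180.0, 0.0, 80.7]
wrist_force: [-0.1, -0.7, -0.5]
grip_width: 85.0
grasp_force: 0.0
```

Emit:
send_rows([
  [[0,0,0],[0,0,0]],
  [[0,0,0],[0,0,0]],
  [[0,0,0],[0,0,0]],
  [[0,0,0],[0,0,0]],
  [[0,0,0],[0,0,0]],
], fingers=2)

```text
time: 4.62
tool_pos: [438.9, 260.7, 98.5]
eef_rot: [180.0, -0.0, 80.7]
wrist_force: [0.3, -0.0, -0.5]
grip_width: 2.3
grasp_force: 0.0
```

Run:
```python
from h import *
s=env.get_state(); print(s["grip_width"],s["grasp_force"],s["wrist_force"])
im=viewer.capture("wrist"); im2=viewer.capture("side"); C=viewer.calibration("side")
print([(np.round(d["position"]),d["confidence"]) for d in viewer.recognise("saddle_weight","side")[:2]])
p=proj([439,262,80],C).astype(int)
a=cv2.resize(im2[p[1]-50:p[1]+50,p[0]-40:p[0]+40],None,fx=4.8,fy=4.8,interpolation=cv2.INTER_CUBIC)
cv2.imwrite("pics/c3.png",np.hstack([im[:,140:540],a])[:,:,::-1])
```

```text
2.2885459547702194 0.0 [ 0.33126245 -0.01554531 -0.50167104]
[(array([437., 248.,  50.]), 0.81)]
```

View pics/c3.png

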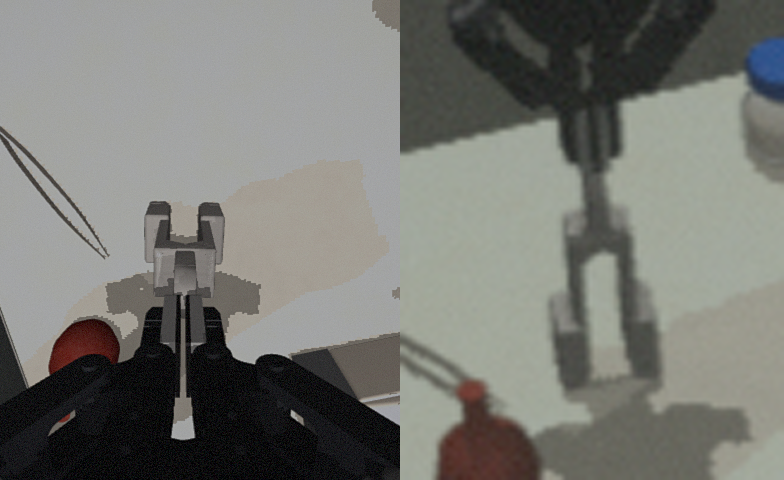

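The picture shows the shut pads ending at about (183,293), just below the tab at (185,270). The tab is untouched, so I'll check the projection.

Run:
```python
from h import *
C=viewer.calibration("wrist"); t,r=pose()
for d in [0,-19,-40]: print(d,proj(t+r.apply([0,0,d]),C)-[140,0])
for p in [(439,262,125),(439,262,93)]: print(p,proj(p,C)-[140,0])
u=[(155,249),(215,251),(153,293),(210,296)]
for z in [93,60]: 
  P=np.array([ray((a+140,b),z,C) for a,b in u]); print(z,P.mean(0),np.linalg.norm(P[1]-P[0]),np.linalg.norm(P[2]-P[0]))
```

```text
0 [184.17042703 279.70925769]
-19 [184.28201572 297.13805338]
-40 [184.43558694 321.12400978]
(439, 262, 125) [184.23550947 302.52266053]
(439, 262, 93) [184.06685544 273.03202067]
93 [438.60534941 262.25188882  93.        ] 30.74273174079329 25.038094926242728
60 [436.27195873 247.81339103  60.        ] 36.344983846384224 29.600790304233545
```

Run:
```python
from h import *
print("pinch",env.pinch_z,[a for a in dir(env) if a[0]!="_"])
C=viewer.calibration("side"); t,r=pose(); p=proj([439,262,80],C).astype(int)
f=lambda q:(proj(q,C)-p+[40,50])*4.8+[400,0]
for d in [0,-10,-20,-30,-40,-60]: print("tool",d,f(t+r.apply([0,0,d])))
for q in [(439,262,125),(439,262,93),(439,262,0)]: print(q,f(q))
im=cv2.imread("pics/c3.png")
cv2.imwrite("pics/c3z.png",np.hstack([cv2.resize(im[200:360,120:250],None,fx=3.6,fy=3.6,interpolation=cv2.INTER_CUBIC),im[96:480:,400+40:700][:, :]
 .repeat(1,0) if 0 else cv2.resize(im[90:282,540:660],None,fx=3,fy=3,interpolation=cv2.INTER_CUBIC)[:576,:330]]))
```

```text
pinch 18.700000000000003 ['Unreachable', 'get_state', 'pinch_z']
tool 0 [591.33977886 214.21291322]
tool -10 [590.21449768 198.02279871]
tool -20 [589.07718707 181.65960928]
tool -30 [587.9276531  165.12055471]
tool -40 [586.76569763 148.40278449]
tool -60 [584.40370809 114.41938368]
(439, 262, 125) [587.72853355 169.22158589]
(439, 262, 93) [591.36513238 221.32532069]
(439, 262, 0) [601.27025166 363.24191152]
```

View pics/c3z.png

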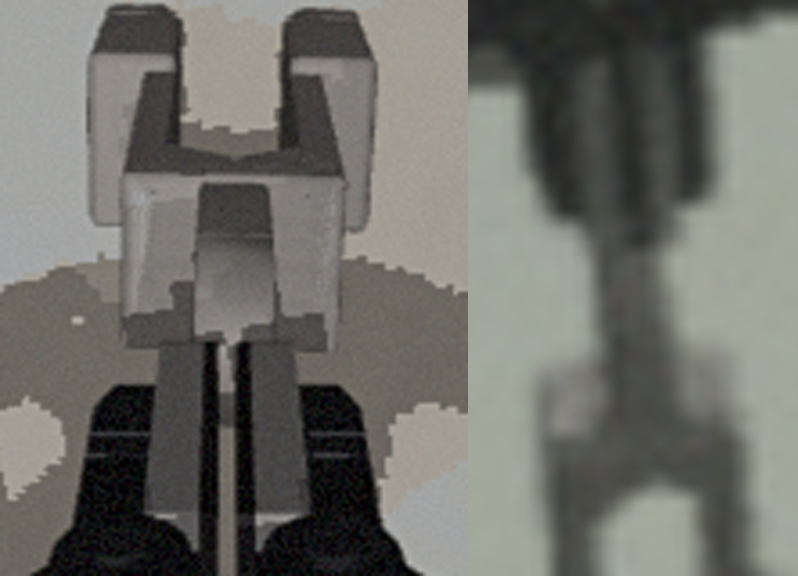

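Both cameras show that the real fingertips sit about 29 mm behind the reported TCP: they end at about z 127, just above the tab. I'll allow for that offset from here on. Next I'll open, go 27 mm lower and grip.

Emit:
send_rows([
  [[0,0,0],[0,0,0]],
  [[0,0,0],[0,0,0]],
  [[0,0,0],[0,0,0]],
  [[0,0,0],[0,0,0]],
  [[0,0,0],[0,0,0]],
], fingers=85)

```text
time: 5.4
tool_pos: [438.9, 260.7, 98.4]
eef_rot: [180.0, 0.0, 80.7]
wrist_force: [-0.7, 0.6, 0.7]
grip_width: 85.1
grasp_force: 0.0
```

Emit:
send_rows([
  [[1,0,7],[0,0,0]],
  [[1,0,14],[0,0,0]],
  [[1,0,21],[0,0,0]],
  [[1,0,27],[0,0,0]],
  [[1,0,27],[0,0,0]],
])

```text
time: 6.02
tool_pos: [438.7, 261.4, 70.8]
eef_rot: [-179.9, 0.1, 80.7]
wrist_force: [0.8, 0.4, 0.0]
grip_width: 84.7
grasp_force: 0.0
```

Emit:
send_rows([
  [[0,0,0],[0,0,0]],
  [[0,0,0],[0,0,0]],
  [[0,0,0],[0,0,0]],
  [[0,0,0],[0,0,0]],
  [[0,0,0],[0,0,0]],
], fingers=2)

```text
time: 6.65
tool_pos: [439.5, 261.8, 71.7]
eef_rot: [179.9, -0.0, 80.7]
wrist_force: [1.0, 0.4, 0.4]
grip_width: 8.6
grasp_force: 60.5
```

Emit:
send_rows([
  [[0,0,-10],[0,0,0]],
  [[0,0,-40],[0,0,0]],
  [[0,0,-80],[0,0,0]],
  [[0,0,-130],[0,0,0]],
  [[0,0,-176],[0,0,0]],
])

```text
time: 7.28
tool_pos: [437.9, 261.1, 248.6]
eef_rot: [-179.9, 0.1, 80.7]
wrist_force: [0.4, 0.3, -5.5]
grip_width: 8.5
grasp_force: 59.7
```

Run:
```python
from h import *
s=env.get_state(); print(s["tool_pos"],s["eef_rot"],s["wrist_force"],s["grip_width"],s["grasp_force"])
go([613.5,189.7,247],[180,0,94.3])
```

```text
[437.86097226 261.1148734  248.56320288] [-1.79904554e+02  7.96754254e-02  8.07128284e+01] [ 0.35612086  0.25627751 -5.47678857] 8.513800479550039 59.719350992236286
shift [-42.1 184.9   1.3] turn [-0.002  0.001 -0.237]
```

Emit:
send_rows([
  [[-8,37,0],[0,0,-0.06]],
  [[-17,78,0],[0,0,-0.12]],
  [[-28,122,0],[0,0,-0.18]],
  [[-37,162,0],[0,0,-0.237]],
  [[-42,184,0],[0,0,-0.237]],
])

```text
time: 7.9
tool_pos: [614.5, 187.9, 246.1]
eef_rot: [-179.8, 0.1, 94.1]
wrist_force: [0.3, -0.1, -4.5]
grip_width: 8.7
grasp_force: 59.7
```

Emit:
send_rows([
  [[0,0,0],[0,0,0]],
  [[0,0,0],[0,0,0]],
  [[0,0,0],[0,0,0]],
  [[0,0,0],[0,0,0]],
  [[0,0,0],[0,0,0]],
])

```text
time: 8.52
tool_pos: [613.5, 190.9, 247.6]
eef_rot: [-180.0, -0.0, 94.3]
wrist_force: [0.3, 0.3, -4.8]
grip_width: 8.5
grasp_force: 59.7
```

Run:
```python
from h import *
s=env.get_state(); print(s["tool_pos"],s["eef_rot"],s["wrist_force"]); C=viewer.calibration("wrist")
im=viewer.capture("wrist"); D=viewer.calibration("side"); im2=viewer.capture("side")
print("wrist seat",proj([613.5,189.7,135],C), "notch", proj([613.5,189.7,255],C)); p=proj([613,190,170],D).astype(int); print("side",p)
a=cv2.resize(im2[p[1]-60:p[1]+60,p[0]-50:p[0]+50],None,fx=4,fy=4,interpolation=cv2.INTER_CUBIC)
cv2.imwrite("pics/c4.png",np.hstack([im[:,140:540],a])[:,:,::-1])
```

```text
[613.52529972 190.92788555 247.60527041] [-1.79999311e+02 -5.58668731e-03  9.43341905e+01] [ 0.32996396  0.33096397 -4.80747656]
wrist seat [323.6669912  221.25852548] notch [324.15110853 288.73760188]
side [340 168]
```

View pics/c4.png

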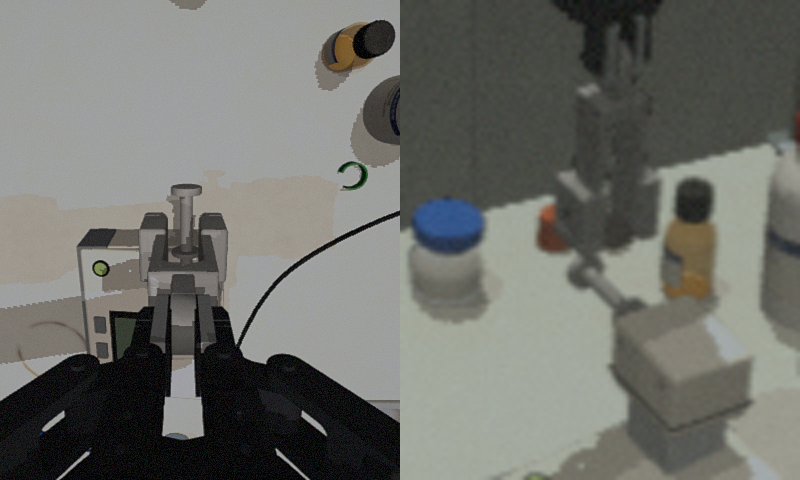

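The wrist view has the bar, (186,195) to (183,250), centred between the legs (inner edges at 167 and 200). In the side view the weight hangs above the bar. I'll check the y-position along the bar numerically.

Run:
```python
from h import *
C=wcal([613.525,190.928,247.605],[-180,0,94.334])
im=cv2.cvtColor(cv2.imread("pics/c4.png"),cv2.COLOR_BGR2GRAY)
for v in range(182,266,2): print(v,im[v,168:204:2])
f=lambda v,z: np.round(ray((140+185,v),z,C),1)
for v,z in [(185,147),(196,147),(200,147),(246,147),(250,140),(255,135)]: print(v,z,f(v,z))
```

```text
182 [159 160 160 161 160 163 165 162 165 162 163 164 164 162 162 160 150 153]
184 [157 162 163 164 126  87  74  58  57  64  66  67  69  88 111 153 156 156]
186 [161 162  79  52  57  57  64  60  52  60  48  63  61  63  58  52  65 152]
188 [163 140  77  93  80  72  67  70  69  67  72  68  67  73  93 104  82 150]
190 [161 139  76  99 111 125 124 132 137 144 135 138 131 127 119 100  81 154]
192 [162 143  79 106 113 128 130 130 138 142 135 131 128 123 113 104  68 149]
194 [162 132  92 100 113 130 130 130 137 137 132 125 121 118 108  98 114 156]
196 [118 119 122 125 119 118 101 115 124 134 125 109  91 140 154 153 155 151]
198 [121 119 122 123 122 126  68  82  97 143 128 110 101 159 156 152 154 150]
200 [119 121 102  99 102 104  86 106 130 140 129 111  96 157 153 153 153 152]
202 [153 107  99 100 100 103  86 115 131 140 131 115  98 157 154 156 154 154]
204 [154 157 117 104 101 103  73 100 115 126 127 116  93 156 155 155 155 152]
206 [154 154 158 100  99 103  77 101 115 122 118 102  95 157 154 152 151 155]
208 [155 156 154 100 102 101  79 101 116 122 119 101  96 157 153 156 152 151]
210 [154
[... 1553 characters left out ...]
 63 53 52 53 44 39 41]
252 [ 81 100  49  47  50  46  43  46  44  46  44  50  46  43  52  41  42  47]
254 [ 90 112  66  54  64  64  55  47  52  51  52  55  61  69  65  43  36  37]
256 [ 93 113 109  69  68  68  77  79  78  84  82  74  75  66  69  44  42  33]
258 [ 92 114 112 115 115  86  73  71  72  75  73  69  76 125 126  59  35  35]
260 [ 92 116 115 117 114 119  77  67  75  74  77  63  83 121 111  61  40  48]
262 [63 60 78 76 75 89 70 68 76 81 76 70 71 93 82 62 60 61]
264 [61 59 65 60 64 61 55 73 71 74 52 66 62 64 64 61 57 64]
185 147 [612.  220.9 147. ]
196 147 [612.7 212.7 147. ]
200 147 [612.9 209.7 147. ]
246 147 [615.8 173.2 147. ]
250 140 [616.3 167.3 140. ]
255 135 [616.8 161.1 135. ]
```

Emit:
send_rows([
  [[-1,1.3,8],[0,0,0]],
  [[-1,1.3,22],[0,0,0]],
  [[-1,1.3,38],[0,0,0]],
  [[-1,1.3,54],[0,0,0]],
  [[-1,1.3,66],[0,0,0]],
])

```text
time: 9.25
tool_pos: [614.6, 189.6, 179.6]
eef_rot: [-179.9, 0.0, 94.3]
wrist_force: [0.2, 0.0, -4.9]
grip_width: 8.7
grasp_force: 59.7
```

Emit:
send_rows([
  [[0,0,10],[0,0,0]],
  [[0,0,22],[0,0,0]],
  [[0,0,34],[0,0,0]],
  [[0,0,42],[0,0,0]],
  [[0,0,42],[0,0,0]],
])

```text
time: 9.88
tool_pos: [614.6, 189.7, 138.5]
eef_rot: [-179.9, 0.0, 94.3]
wrist_force: [-0.7, 0.8, -4.9]
grip_width: 8.6
grasp_force: 59.7
```

Now the last 12 mm, slowly.

Emit:
send_rows([
  [[0,0,3],[0,0,0]],
  [[0,0,6],[0,0,0]],
  [[0,0,9],[0,0,0]],
  [[0,0,10],[0,0,0]],
  [[0,0,10],[0,0,0]],
])

```text
time: 10.5
tool_pos: [615.2, 189.7, 129.3]
eef_rot: [-180.0, 0.0, 94.3]
wrist_force: [-0.4, 0.5, -4.9]
grip_width: 8.7
grasp_force: 59.7
```

Emit:
send_rows([
  [[0,0,1],[0,0,0]],
  [[0,0,2],[0,0,0]],
  [[0,0,3],[0,0,0]],
  [[0,0,3],[0,0,0]],
  [[0,0,3],[0,0,0]],
])

```text
time: 11.12
tool_pos: [616.2, 189.8, 127.3]
eef_rot: [179.9, -0.0, 94.3]
wrist_force: [1.6, 0.5, 0.7]
grip_width: 8.9
grasp_force: 60.4
```

The bar now carries the weight, so I can release it and rise.

Emit:
send_rows([
  [[0,0,0],[0,0,0]],
  [[0,0,0],[0,0,0]],
  [[0,0,0],[0,0,0]],
  [[0,0,0],[0,0,0]],
  [[0,0,0],[0,0,0]],
], fingers=40)

```text
time: 11.75
tool_pos: [615.2, 189.7, 126.4]
eef_rot: [-180.0, 0.0, 94.3]
wrist_force: [0.6, 0.2, -0.2]
grip_width: 40.1
grasp_force: 0.0
```

Emit:
send_rows([
  [[0,0,-10],[0,0,0]],
  [[0,0,-30],[0,0,0]],
  [[0,0,-60],[0,0,0]],
  [[0,0,-100],[0,0,0]],
  [[0,0,-140],[0,0,0]],
])

```text
time: 12.38
tool_pos: [615.2, 189.6, 268.5]
eef_rot: [180.0, -0.0, 94.3]
wrist_force: [0.2, 0.2, 0.2]
grip_width: 40.0
grasp_force: 0.0
```

Run:
```python
from h import *
viewer.capture("side"); 
for n in ["saddle_weight","weight_tab"]: print(n,[(np.round(d["position"]),d["confidence"]) for d in viewer.recognise(n,"side")[:2]])
C=viewer.calibration("top"); im=viewer.capture("top"); cv2.imwrite("pics/top2.png",im[:,:,::-1])
# pen: blue pixels in the top view, principal axis
b=im.astype(int); m=((b[:,:,2]-b[:,:,0]>40)&(b[:,:,2]<200)).astype(np.uint8)
n,l,st,c=cv2.connectedComponentsWithStats(m); 
for i in range(1,n):
    if st[i,4]>20: print(st[i],c[i])
t,r=pose(); print(t, env.get_state()["eef_rot"],env.get_state()["qpos"])
```

```text
saddle_weight [(array([605., 180., 120.]), 0.66), (array([590.,  35.,  75.]), 0.53)]
weight_tab [(array([607., 182., 117.]), 0.66), (array([590.,  38.,  75.]), 0.66)]
[165 196  20  20 312] [174.58974359 205.34615385]
[407 197  15  14 163] [413.87730061 203.19631902]
[399 255  19  49 136] [408.45588235 279.35294118]
[615.60403053 189.59222208 267.78183269] [ 1.79867893e+02 -3.21319841e-02  9.42899572e+01] [-30.88357956  32.90193076  21.31801644  77.09114003 -11.99253577
  72.06671516  -4.73733649]
```

Run:
```python
from h import *
C=viewer.calibration("top"); im=cv2.imread("pics/top2.png")[:,:,::-1].astype(int)
m=(im[:,:,2]-im[:,:,0]>40); m[:, :380]=0; m[:,440:]=0; m[:240]=0
v,u=np.nonzero(m); P=np.array([ray(q,5,C)[:2] for q in zip(u,v)])
c=P.mean(0); w=np.linalg.svd(P-c)[2][0]; w*=np.sign(w[0]); s=(P-c)@w
mid=c+w*(s.min()+s.max())/2; print("mid",mid,"ang",np.degrees(np.arctan2(w[1],w[0])),"len",np.ptp(s))
print("stand",ray((460,231),5,C),"beaker",ray((414,205),60,C))
go([mid[0],mid[1],150],[180,0,160])
```

```text
mid [ 441.20313297 -176.73067223] ang -19.272591485189466 len 130.04158013533652
stand [ 566.84277721 -307.66761872    5.        ] beaker [ 620.74679725 -179.64532507   60.        ]
shift [-352.3 -201.6  117.1] turn [ 2.000e-03  1.000e-03 -1.147e+00]
```

Emit:
send_rows([
  [[-40,-22,0],[0,0,-0.16]],
  [[-82,-45,5],[0,0,-0.33]],
  [[-125,-68,10],[0,0,-0.5]],
  [[-168,-92,20],[0,0,-0.67]],
  [[-210,-115,30],[0,0,-0.84]],
])

```text
time: 13.2
tool_pos: [514.5, -29.7, 235.0]
eef_rot: [-179.9, -0.1, 142.7]
wrist_force: [0.4, -0.5, -0.2]
grip_width: 40.2
grasp_force: 0.0
```

Run:
```python
from h import *
print(env.get_state()["qpos"],env.get_state()["eef_rot"])
go([441.2,-176.7,150],[180,0,160.7])
```

```text
[ -7.09533535  21.42005752  11.25692036 100.74464638  -4.77268873
  58.44616828  58.66394418] [-1.79900114e+02 -1.08784503e-01  1.42749750e+02]
shift [ -30.8 -161.2   85.3] turn [-0.001 -0.002 -0.313]
```

Emit:
send_rows([
  [[-8,-42,10],[0,0,-0.11]],
  [[-17,-88,30],[0,0,-0.22]],
  [[-25,-132,60],[0,0,-0.31]],
  [[-31,-160,85],[0,0,-0.31]],
  [[-31,-160,85],[0,0,-0.31]],
])

```text
time: 13.82
tool_pos: [439.6, -175.5, 149.1]
eef_rot: [-179.9, -0.4, 159.9]
wrist_force: [1.0, 0.6, 0.6]
grip_width: 39.7
grasp_force: 0.0
```

Emit:
send_rows([
  [[0,0,0],[0,0,0]],
  [[0,0,0],[0,0,0]],
  [[0,0,0],[0,0,0]],
  [[0,0,0],[0,0,0]],
  [[0,0,0],[0,0,0]],
])

```text
time: 14.45
tool_pos: [443.5, -173.9, 151.6]
eef_rot: [180.0, 0.0, 160.2]
wrist_force: [-0.3, 0.6, -0.2]
grip_width: 39.7
grasp_force: 0.0
```

Run:
```python
from h import *
s=env.get_state(); print(s["tool_pos"],s["eef_rot"]); C=viewer.calibration("wrist")
im=viewer.capture("wrist"); cv2.imwrite("pics/w5.png",im[:,:,::-1]); im=im.astype(int)
print("expect",proj([441,-177,5],C))
m=((im[:,:,2]-im[:,:,0]>30)).astype(np.uint8)
n,l,st,c=cv2.connectedComponentsWithStats(m)
for i in range(1,n):
    if st[i,4]>60: print(st[i],c[i])
i=1+np.argmax(st[1:,4]*(np.hypot(*(c[1:]-proj([441,-177,5],C)).T)<80)); v,u=np.nonzero(l==i)
P=np.array([ray(q,5,C)[:2] for q in zip(u,v)]); ce=P.mean(0); w=np.linalg.svd(P-ce,full_matrices=False)[2][0]; w*=np.sign(w[0]); S=(P-ce)@w; N=(P-ce)@[-w[1],w[0]]
print("ang",np.degrees(np.arctan2(w[1],w[0])),"len",np.ptp(S),"mid",ce+w*(S.min()+S.max())/2)
for a in np.arange(S.min(),S.max(),6):
    k=(S>=a)&(S<a+6); print(round(a),k.sum(),round(np.ptp(N[k]),1) if k.any() else 0, round(N[k].mean(),1))
```

```text
[ 443.47449492 -173.85282767  151.57548618] [1.79999916e+02 1.78364346e-02 1.60214966e+02]
expect [318.52582836 208.59366859]
[ 311  130   13  156 1590] [317.26289308 201.23144654]
[354 376  33  37 730] [370.09589041 395.05068493]
ang -19.263276387449377 len 140.519447380887 mid [ 444.17921635 -179.19527121]
-61 92 9.1 0.0
-55 83 9.2 -0.0
-49 96 9.3 -0.1
-43 81 9.3 0.0
-37 77 8.5 0.2
-31 77 8.6 0.1
-25 77 8.6 0.1
-19 77 8.7 -0.0
-13 77 8.7 -0.1
-7 76 8.8 -0.1
-1 72 8.8 -0.4
5 64 8.0 0.3
11 73 9.7 0.1
17 61 9.0 0.0
23 64 8.1 -0.3
29 67 9.0 0.0
35 63 9.1 -0.1
41 66 9.2 0.1
47 63 9.2 -0.1
53 61 9.2 0.2
59 56 8.4 0.2
65 38 5.6 -0.1
71 23 3.7 -0.0
77 6 1.0 0.1
```

The pen tapers at its +x end, so the point faces the meter side. Its middle is at (444,−179) and it lies at −19.3°. Descending.

Emit:
send_rows([
  [[-1,-3,35],[0,0,-0.009]],
  [[-2.3,-4.7,75],[0,0,-0.009]],
  [[-2.3,-4.7,115],[0,0,-0.009]],
  [[-2.3,-4.7,150],[0,0,-0.009]],
  [[-2.3,-4.7,162],[0,0,-0.009]],
], fingers=28)

```text
time: 15.12
tool_pos: [442.8, -178.9, -12.2]
eef_rot: [180.0, -0.2, 160.7]
wrist_force: [1.5, -0.9, 0.3]
grip_width: 28.0
grasp_force: 0.0
```

Emit:
send_rows([
  [[0,0,2],[0,0,0]],
  [[0,0,4],[0,0,0]],
  [[0,0,6],[0,0,0]],
  [[0,0,8],[0,0,0]],
  [[0,0,10],[0,0,0]],
])

```text
time: 15.75
tool_pos: [444.1, -179.3, -20.4]
eef_rot: [-180.0, 0.0, 160.7]
wrist_force: [-0.3, 0.8, -0.9]
grip_width: 28.2
grasp_force: 0.0
```

Run:
```python
from h import *
s=env.get_state(); t,r=pose(); C=viewer.calibration("side")
im=viewer.capture("side"); W=viewer.capture("wrist")
f=lambda q:np.round(proj(q,C)).astype(int)
print(t,s["wrist_force"]); p=f([444,-179,10])
a=cv2.resize(im[p[1]-60:p[1]+40,p[0]-50:p[0]+50],None,fx=4,fy=4,interpolation=cv2.INTER_CUBIC)
g=lambda q:(proj(q,C)-p+[50,60])*4
for d in [0,-20,-25,-30,-35]: print(d,g(t+r.apply([0,0,d])))
print("bench",g([444,-179,0]))
cv2.imwrite("pics/c6.png",np.hstack([W[80:480,120:520],a])[:,:,::-1])
```

```text
[ 444.10057551 -179.31622716  -20.35119309] [-0.31578125  0.84913476 -0.93723933]
0 [198.8446112  277.00686495]
-20 [200.76312115 252.99949679]
-25 [201.25051888 246.90042135]
-30 [201.74108534 240.76169397]
-35 [202.23485152 234.58292672]
bench [200.353839   252.15040703]
```

Emit:
send_rows([
  [[0,0,1],[0,0,0]],
  [[0,0,2],[0,0,0]],
  [[0,0,3],[0,0,0]],
  [[0,0,4],[0,0,0]],
  [[0,0,5],[0,0,0]],
])

```text
time: 16.48
tool_pos: [443.8, -179.3, -25.7]
eef_rot: [-180.0, -0.0, 160.7]
wrist_force: [0.1, -0.7, -0.5]
grip_width: 28.0
grasp_force: 0.0
```

Emit:
send_rows([
  [[0,0,0],[0,0,0]],
  [[0,0,0],[0,0,0]],
  [[0,0,0],[0,0,0]],
  [[0,0,0],[0,0,0]],
  [[0,0,0],[0,0,0]],
], fingers=2)

```text
time: 17.1
tool_pos: [443.8, -179.2, -25.6]
eef_rot: [-180.0, -0.0, 160.7]
wrist_force: [0.0, -0.6, -0.5]
grip_width: 4.5
grasp_force: 50.8
```

Width 4.5 means the tips caught only the top facets of the pen. I'll open, go 5 mm lower and regrip.

Emit:
send_rows([
  [[0,0,0],[0,0,0]],
  [[0,0,0],[0,0,0]],
  [[0,0,2],[0,0,0]],
  [[0,0,4],[0,0,0]],
  [[0,0,5],[0,0,0]],
], fingers=28)

```text
time: 17.73
tool_pos: [443.7, -179.2, -30.8]
eef_rot: [-180.0, -0.0, 160.7]
wrist_force: [0.4, -0.4, 0.5]
grip_width: 27.9
grasp_force: 0.0
```

Emit:
send_rows([
  [[0,0,0],[0,0,0]],
  [[0,0,0],[0,0,0]],
  [[0,0,0],[0,0,0]],
  [[0,0,0],[0,0,0]],
  [[0,0,0],[0,0,0]],
], fingers=2)

```text
time: 18.35
tool_pos: [443.9, -179.3, -30.5]
eef_rot: [-180.0, 0.0, 160.7]
wrist_force: [-0.1, -0.2, 0.9]
grip_width: 7.0
grasp_force: 58.7
```

Emit:
send_rows([
  [[0,0,0],[0,0,0]],
  [[0,0,0],[0,0,0]],
  [[0,0,1],[0,0,0]],
  [[0,0,2],[0,0,0]],
  [[0,0,3],[0,0,0]],
], fingers=28)

```text
time: 18.98
tool_pos: [443.9, -179.2, -32.2]
eef_rot: [180.0, 0.0, 160.7]
wrist_force: [-2.6, 1.5, 21.7]
grip_width: 28.1
grasp_force: 11.0
```

Emit:
send_rows([
  [[0,0,0],[0,0,0]],
  [[0,0,0],[0,0,0]],
  [[0,0,0],[0,0,0]],
  [[0,0,0],[0,0,0]],
  [[0,0,0],[0,0,0]],
], fingers=2)

```text
time: 19.6
tool_pos: [445.3, -180.0, -31.4]
eef_rot: [-180.0, 0.2, 160.7]
wrist_force: [-1.7, -0.4, 19.1]
grip_width: 7.1
grasp_force: 62.1
```

Emit:
send_rows([
  [[0,0,-10],[0,0,0]],
  [[0,0,-35],[0,0,0]],
  [[0,0,-65],[0,0,0]],
  [[0,0,-95],[0,0,0]],
  [[0,0,-95],[0,0,0]],
])

```text
time: 20.23
tool_pos: [445.3, -179.8, 63.3]
eef_rot: [-180.0, 0.3, 160.7]
wrist_force: [0.6, 0.4, -1.3]
grip_width: 6.6
grasp_force: 58.7
```

Emit:
send_rows([
  [[14,27,0],[0,0,-0.1]],
  [[30,58,0],[0,0,-0.2]],
  [[44,88,0],[0,0,-0.3]],
  [[54,108,0],[0,0,-0.407]],
  [[54,108,0],[0,0,-0.407]],
])

```text
time: 20.85
tool_pos: [428.0, -58.0, 60.9]
eef_rot: [179.9, -0.1, -175.8]
wrist_force: [-0.6, -0.4, -0.2]
grip_width: 6.9
grasp_force: 58.7
```

Emit:
send_rows([
  [[0,0,0],[0,0,0]],
  [[0,0,0],[0,0,0]],
  [[0,0,0],[0,0,0]],
  [[0,0,0],[0,0,0]],
  [[0,0,0],[0,0,0]],
])

```text
time: 21.48
tool_pos: [428.6, -59.7, 61.4]
eef_rot: [-180.0, 0.0, -176.0]
wrist_force: [0.4, -0.1, 0.2]
grip_width: 6.9
grasp_force: 58.7
```

Run:
```python
from h import *
s=env.get_state(); print(s["tool_pos"],s["eef_rot"],s["grip_width"],s["grasp_force"]); C=viewer.calibration("wrist"); np.savez("c7.npz",m=C["mtx"],T=C["camera_from_world"])
W=viewer.capture("wrist"); cv2.imwrite("pics/w7.png",W[:,:,::-1])
a=proj([517,-5,40],C); print("port exp",a)
```

```text
[428.59317107 -59.65090853  61.4339789 ] [-1.79993997e+02  2.80224183e-04 -1.75993562e+02] 6.940815241027966 58.687211349606514
port exp [397.70677073 397.43999202]
```

View pics/w7.png

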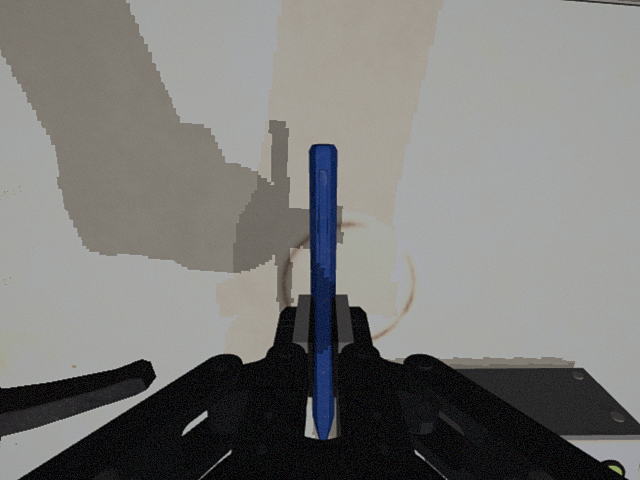

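The picture shows the pen held straight: point at (323,435), pads at (323,320). The meter's front face is a dark band on the right at (400–610,368–435), and the gripper hides the port. I'll shift about 85 mm right so the port comes into view.

Emit:
send_rows([
  [[1,-17,0],[0,0,0]],
  [[2,-42,0],[0,0,0]],
  [[4,-67,0],[0,0,0]],
  [[6,-85,0],[0,0,0]],
  [[6,-85,0],[0,0,0]],
])

```text
time: 22.15
tool_pos: [428.4, -146.1, 61.4]
eef_rot: [-180.0, 0.0, -176.2]
wrist_force: [-0.6, 0.4, -0.1]
grip_width: 6.5
grasp_force: 58.7
```

Emit:
send_rows([
  [[6,0,0],[0,0,0]],
  [[6,0,0],[0,0,0]],
  [[6,0,0],[0,0,0]],
  [[6,0,0],[0,0,0]],
  [[6,0,0],[0,0,0]],
])

```text
time: 22.78
tool_pos: [422.7, -145.0, 61.4]
eef_rot: [-180.0, 0.0, -176.0]
wrist_force: [0.8, -0.1, -0.5]
grip_width: 7.1
grasp_force: 58.7
```

Run:
```python
from h import *
s=env.get_state(); print(s["tool_pos"],s["eef_rot"]); C=viewer.calibration("wrist"); np.savez("c8.npz",mtx=C["mtx"],T=C["camera_from_world"])
W=viewer.capture("wrist"); cv2.imwrite("pics/w8.png",W[:,:,::-1]); g=cv2.cvtColor(W,cv2.COLOR_RGB2GRAY)
a=proj([517,-5,40],C); print("port exp",a)
for n in ["cal_button","button_face","load_meter"]:
    print(n,[(np.round(d["position"]),round(d["confidence"],2)) for d in viewer.recognise(n,"wrist")[:2]])
x,y=int(a[0]),int(a[1])
print("cols",list(range(x-60,x+84,6)))
for v in range(y-48,y+48,4): print(v,g[v,x-60:x+84:6])
```

```text
[ 422.71159381 -144.95315093   61.43614843] [-1.79997134e+02  4.17969177e-03 -1.75952833e+02]
port exp [525.70293473 412.02114105]
cal_button []
button_face []
load_meter []
cols [465, 471, 477, 483, 489, 495, 501, 507, 513, 519, 525, 531, 537, 543, 549, 555, 561, 567, 573, 579, 585, 591, 597, 603]
364 [163 164 164 163 164 164 162 162 163 162 160 163 164 164 162 162 160 160
 161 162 162 163 157 161]
368 [162 165 163 165 161 163 160 160 163 162 163 161 162 160 162 162 160 161
 161 162 163 159 159 161]
372 [166 161 162 122 125 124 164 125 122 121 126 165 130 120 120 122 161 119
 119 120 120 152 115 119]
376 [ 77 123 124 123 120 124 119 122 124 121 124 125 124 122 120 125 123 123
 118 120 116 115 118 121]
380 [  0  46 103  98 102 101 103 101 103 105 108 105 105 104 104 105 102 102
 103 100 102 105 102 101]
384 [14  3 20 31 43 38 39 38 42 43 31 38 32 35 33 28 35 28 39 44 35 35 40 37]
388 [16  8  5  9 42 35 33 39 37 41 40 36 38 36 36 40 38 41 39 44 38 36 42 35]
392 [ 6  6  1 26 12 35 34 41 39 43 37 41 38 35 38 34 36 37 37 46 39 34 36 36]
396 [12  0 17 16  4 21 43 40 40 33 44 40 42 38 37 3
[... 546 characters left out ...]
6 34 37 46 29 36 24 42 41]
428 [18 22 27 19  4 20  2 16  8 13 19  0  7  9 19 44 42 37 39 42 31 40 38 34]
432 [ 7 15 21 23 12 12  7  0  3  4  2 24  0 16 19 40 38 36 26 36 38 37 34 43]
436 [20 20  5 11 16 14 20  1  7  8  9  3 17  2  7 18 36 41 39 42 37 41 36 42]
440 [ 5 12 17  9  5  0 11  7 10 18  6  0  7 13  8  6 10 40 37 35 36 39 37 35]
444 [15 15 11  2  6 21 25 18 14 19  7 14 21 10 11 12 20 12 30 41 39 35 42 34]
448 [13 11 19 28 15 11 10 14  5  1 17 15  9 10  1 22 13 13  0 16 35 43 42 38]
452 [ 20  13   0   8  18  21  25   1  12  10   7  10   8   4   2  10  19   1
  15   5  35  91 104 107]
456 [ 11   7   6  18   9  13   5  22  13  22  16  15   4  19  10  22  18   5
   3  10  11  45 116 117]
```

Emit:
send_rows([
  [[0,-8,0],[0,0,0]],
  [[0,-22,0],[0,0,0]],
  [[0,-36,0],[0,0,0]],
  [[0,-45,0],[0,0,0]],
  [[0,-45,0],[0,0,0]],
])

```text
time: 23.6
tool_pos: [425.6, -191.2, 61.4]
eef_rot: [-180.0, 0.0, -176.1]
wrist_force: [-0.3, 0.3, -0.2]
grip_width: 6.8
grasp_force: 58.7
```

Emit:
send_rows([
  [[0,0,0],[0,0,0]],
  [[0,0,0],[0,0,0]],
  [[0,0,0],[0,0,0]],
  [[0,0,0],[0,0,0]],
  [[0,0,0],[0,0,0]],
])

```text
time: 24.22
tool_pos: [425.7, -189.9, 61.4]
eef_rot: [-180.0, -0.0, -176.0]
wrist_force: [0.4, 0.6, -0.0]
grip_width: 6.9
grasp_force: 58.7
```

Run:
```python
from h import *
s=env.get_state(); print(s["tool_pos"],s["eef_rot"]); C=viewer.calibration("wrist"); np.savez("c9.npz",mtx=C["mtx"],T=C["camera_from_world"])
W=viewer.capture("wrist"); cv2.imwrite("pics/w9.png",W[:,:,::-1]); g=cv2.cvtColor(W,cv2.COLOR_RGB2GRAY)
g=cv2.medianBlur(g,3)
print("port exp",proj([517,-5,40],C))
print("cols",list(range(500,640,5)))
np.set_printoptions(linewidth=200)
for v in range(372,470,3): print(v,g[v,500:640:5])
b=W.astype(int); m=(b[:,:,2]-b[:,:,0]>30); v,u=np.nonzero(m); k=(abs(u-322)<40); v,u=v[k],u[k]
for r in range(140,450,20): print(r,u[v==r].min() if (v==r).any() else 0,u[v==r].max() if (v==r).any() else 0,end="; ")
print(v.max(),v.min())
```

```text
[ 425.74358827 -189.90907211   61.43690311] [-1.79997541e+02 -4.76937571e-03 -1.75962122e+02]
port exp [594.35319957 412.07930717]
cols [500, 505, 510, 515, 520, 525, 530, 535, 540, 545, 550, 555, 560, 565, 570, 575, 580, 585, 590, 595, 600, 605, 610, 615, 620, 625, 630, 635]
372 [166 125 163 126 126 164 164 164 134 126 123 163 164 164 121 123 127 130 161 162 121 122 123 124 162 123 120 121]
375 [125 126 122 125 120 125 124 123 125 124 123 124 123 122 124 124 122 124 122 123 124 119 120 121 121 121 122 121]
378 [126 125 124 124 123 124 123 124 123 105 106 120 121 123 122 122 121 107 105 106 119 119 119 120 103 102 103 102]
381 [124 108 106 106 108 106 105 105 104 104 106 105 101 102 104 104 105 105 105 103 101 103 101 100 103 100 102  98]
384 [125 107  93  42  39  39  39  39  42  43  37  38  37  39  37  41  38  37  40  40  36  37  36  37  38  38  35  35]
387 [127 106  61  40  39  40  52  38  40  37  39  41  38  38  38  41  38  42  39  40  38  38  40  40  37  40  40  39]
390 [124 106  43  30  39  44  55  49  37  39  39  39  41  38  38  41  39  39  39  39  37  39  41  36  42  36  42  3
[... 2102 characters left out ...]
106 106 104 107 104]
459 [ 13  18  16  10  21  11  13  12  14  13  13  13  11  10   6   9   9   5  14  36 163 158 157 159 157 157 157 157]
462 [ 18  11  12  20  14  17  15  11   9   2   4  11   9   9  13  10  11  15  11   6  40 161 159 159 159 160 159 158]
465 [ 19  11  10  15  17  12  20  13  17  14  10  16  16  12  14  11  14   8  11  14   5  67 162 160 159 158 159 159]
468 [ 14  16  13  19  10  15  14  15  15   6  11  13  10  11   9   2   7  13   1   9  11  11  75 161 160 158 157 158]
140 0 0; 160 310 336; 180 310 336; 200 310 336; 220 310 336; 240 310 335; 260 311 335; 280 312 334; 300 315 331; 320 315 330; 340 315 330; 360 314 331; 380 314 332; 400 312 333; 420 314 332; 440 0 0; 439 145
```

Run:
```python
from h import *
d=np.load("c9.npz"); C={"mtx":d["mtx"],"camera_from_world":d["T"]}
W=cv2.imread("pics/w9.png"); g=cv2.cvtColor(W,cv2.COLOR_BGR2GRAY).astype(float)
# subpixel edges of the face: bottom (bright->dark) and top (dark->bright)
B=[];Tp=[]
for u in range(520,638,3):
    c=g[376:390,u]; B.append((u,376+np.argmin(np.diff(c))+1))
for u in range(596,638,3):
    c=g[444:458,u]; Tp.append((u,444+np.argmax(np.diff(c))+.5))
b=[ray(q,0,C) for q in B]; t=[ray(q,66,C) for q in Tp]
pb=np.polyfit([p[1] for p in b],[p[0] for p in b],1); pt=np.polyfit([p[1] for p in t],[p[0] for p in t],1)
print("bottom x(y)",pb,"top",pt,"yaw",-np.degrees(np.arctan(pb[0])))
r=ray((604.5,417),40,C); print("port at z=40",r,"face x there bottom",np.polyval(pb,r[1]),"top",np.polyval(pt,r[1]))
print("right corner",ray((513,383),0,C))
m=cv2.inRange(cv2.medianBlur(g.astype(np.uint8)[395:440,575:635],3),0,26); v,u=np.nonzero(m); e=cv2.fitEllipse(cv2.convexHull(np.c_[u,v].astype(np.int32))); print("ellipse",e,ray((575+e[0][0],395+e[0][1]),40,C))
# pen in tool frame: axis at height reported+36
t0=d["T"]; s=env.get_state(); z=s["tool_pos"][2]+36; tt,rr=pose()
for px in [(323,160),(323,240),(323,439)]:
    q=ray(px,z,C); print(px,np.round(rr.inv().apply(q-tt),1))
```

```text
bottom x(y) [-7.26376668e-02  5.26805065e+02] top [-4.47812437e-02  5.22544669e+02] yaw 4.15453523073614
port at z=40 [520.52081713   2.90555866  40.        ] face x there bottom 526.5940119482099 top 522.4145547990687
right corner [529.36033881 -36.69302817   0.        ]
ellipse ((29.68910789489746, 23.0821590423584), (20.890514373779297, 44.915565490722656), 115.36402893066406) [521.39268198   3.30849773  40.        ]
(323, 160) [ 66.1  -0.1 -36. ]
(323, 240) [ 35.1  -0.1 -36. ]
(323, 439) [-65.3   0.  -36. ]
```

The port's dark rim measures centre (604,418) in the last frame, which puts the mouth at about (521.5, 3, 40) with a meter yaw of about 4.1°. I'll go to the pre-insertion pose.

Emit:
send_rows([
  [[-4,35,0],[0,0,0]],
  [[-8,82,0],[0,0,0]],
  [[-13,130,0],[0,0,0]],
  [[-17,168,0],[0,0,0]],
  [[-19,186,0],[0,0,0]],
])

```text
time: 24.9
tool_pos: [431.6, -0.4, 61.4]
eef_rot: [179.9, 0.0, -175.7]
wrist_force: [0.1, -0.5, 0.2]
grip_width: 7.0
grasp_force: 58.7
```

Emit:
send_rows([
  [[0,0,12],[0,0,0]],
  [[0,0,28],[0,0,0]],
  [[0,0,44],[0,0,0]],
  [[0,0,57],[0,0,0]],
  [[0,0,57],[0,0,0]],
])

```text
time: 25.52
tool_pos: [430.7, -4.1, 3.3]
eef_rot: [-180.0, -0.2, -176.1]
wrist_force: [0.4, -0.6, 0.1]
grip_width: 7.0
grasp_force: 58.7
```

Emit:
send_rows([
  [[0,0,0],[0,0,0]],
  [[0,0,0],[0,0,0]],
  [[0,0,0],[0,0,0]],
  [[0,0,0],[0,0,0]],
  [[0,0,0],[0,0,0]],
])

```text
time: 26.15
tool_pos: [431.7, -3.1, 4.5]
eef_rot: [-180.0, 0.0, -176.0]
wrist_force: [-0.3, -0.2, -0.5]
grip_width: 6.7
grasp_force: 58.7
```

Run:
```python
from h import *
s=env.get_state(); print(s["tool_pos"],s["eef_rot"],s["wrist_force"],s["qpos"]); t,r=pose()
a=np.array([np.cos(np.radians(4.1)),np.sin(np.radians(4.1)),0]); m=np.array([521.5,3.1,40])
print("mouth in tool (pen axis at z=-36)",r.inv().apply(m-t))
C=viewer.calibration("side"); im=viewer.capture("side"); cv2.imwrite("pics/s10.png",im[:,:,::-1])
W=viewer.capture("wrist"); cv2.imwrite("pics/w10.png",W[:,:,::-1])
# pen in side view: blue pixels near the expected pen line
e=[t+r.apply([k,0,-36]) for k in (72,-52,-72)]; print("exp px",[np.round(proj(q,C),1) for q in e])
b=im.astype(int); v,u=np.nonzero(b[:,:,2]-b[:,:,0]>30); k=(abs(u-proj(e[0],C)[0])<100)&(abs(v-proj(e[0],C)[1])<80); 
for c in range(u[k].min(),u[k].max()+1,4):
    w=v[k][u[k]==c]
    if len(w): print(c,w.min(),w.max(),end="; ")
```

```text
[431.66073871  -3.07477511   4.52775952] [-1.79997913e+02  7.85124913e-03 -1.75967596e+02] [-0.33301232 -0.22262719 -0.47343394] [ -3.41431744  36.27332415   1.33836533 127.27435945  -2.78717293
  16.47029184  94.37001692]
mouth in tool (pen axis at z=-36) [-90.05593283  -0.1593566  -35.45989466]
exp px [array([270.9, 297.5]), array([323.1, 277.5]), array([331.1, 274.5])]
273 295 296; 277 294 296; 281 292 295; 285 291 293; 289 289 292; 313 281 282; 317 280 281; 321 277 279; 325 276 277;
```

The pen's side-view pixels match the predicted line to within about 1 px. Inserting along tool −x.

Emit:
send_rows([
  [[-5,0,0.5],[0,0,0]],
  [[-11,0,0.5],[0,0,0]],
  [[-17,0,0.5],[0,0,0]],
  [[-22,0,0.5],[0,0,0]],
  [[-26,0,0.5],[0,0,0]],
])

```text
time: 26.88
tool_pos: [457.9, -1.3, 3.9]
eef_rot: [-180.0, -0.0, -176.0]
wrist_force: [-0.0, -0.6, -0.7]
grip_width: 7.1
grasp_force: 58.7
```

Emit:
send_rows([
  [[-2,0,0],[0,0,0]],
  [[-4,0,0],[0,0,0]],
  [[-6,0,0],[0,0,0]],
  [[-8,0,0],[0,0,0]],
  [[-8,0,0],[0,0,0]],
])

```text
time: 27.5
tool_pos: [465.7, -0.7, 3.9]
eef_rot: [-180.0, 0.0, -176.0]
wrist_force: [-0.0, -0.1, 0.5]
grip_width: 6.8
grasp_force: 58.7
```

The tip is about 15 mm inside with no contact. Continuing in small steps.

Emit:
send_rows([
  [[-1,0,0],[0,0,0]],
  [[-2,0,0],[0,0,0]],
  [[-3,0,0],[0,0,0]],
  [[-4,0,0],[0,0,0]],
  [[-4,0,0],[0,0,0]],
])

```text
time: 28.12
tool_pos: [469.6, -0.4, 3.9]
eef_rot: [-180.0, 0.0, -176.0]
wrist_force: [-0.1, 0.3, 0.6]
grip_width: 6.6
grasp_force: 58.7
```

Emit:
send_rows([
  [[-1,0,0],[0,0,0]],
  [[-2,0,0],[0,0,0]],
  [[-3,0,0],[0,0,0]],
  [[-3,0,0],[0,0,0]],
  [[-3,0,0],[0,0,0]],
])

```text
time: 28.75
tool_pos: [471.7, -0.3, 3.7]
eef_rot: [180.0, -0.1, -176.0]
wrist_force: [-1.8, -0.1, 1.1]
grip_width: 7.2
grasp_force: 58.7
```

Emit:
send_rows([
  [[-1,0,0],[0,0,0]],
  [[-2,0,0],[0,0,0]],
  [[-3,0,0],[0,0,0]],
  [[-3,0,0],[0,0,0]],
  [[-3,0,0],[0,0,0]],
])

```text
time: 29.38
tool_pos: [474.8, -0.1, 3.8]
eef_rot: [180.0, -0.1, -176.0]
wrist_force: [-5.1, -0.8, -0.3]
grip_width: 7.0
grasp_force: 58.7
```

Emit:
send_rows([
  [[-1,0,0],[0,0,0]],
  [[-2,0,0],[0,0,0]],
  [[-2,0,0],[0,0,0]],
  [[-2,0,0],[0,0,0]],
  [[-2,0,0],[0,0,0]],
])

```text
time: 30.0
tool_pos: [476.1, 0.0, 3.7]
eef_rot: [180.0, -0.2, -176.0]
wrist_force: [-6.1, 0.1, 0.4]
grip_width: 7.1
grasp_force: 58.8
```

Emit:
send_rows([
  [[-1,0,0],[0,0,0]],
  [[-1.5,0,0],[0,0,0]],
  [[-2,0,0],[0,0,0]],
  [[-2,0,0],[0,0,0]],
  [[-2,0,0],[0,0,0]],
])

```text
time: 30.62
tool_pos: [476.5, 0.1, 3.5]
eef_rot: [180.0, -0.3, -176.0]
wrist_force: [-7.9, -0.3, -0.5]
grip_width: 6.8
grasp_force: 58.8
```

Emit:
send_rows([
  [[-1,0,0],[0,0,0]],
  [[-1,0,0],[0,0,0]],
  [[-1,0,0],[0,0,0]],
  [[-1,0,0],[0,0,0]],
  [[-1,0,0],[0,0,0]],
])

```text
time: 31.25
tool_pos: [476.6, 0.1, 3.3]
eef_rot: [180.0, -0.4, -176.0]
wrist_force: [-7.3, -0.0, 1.3]
grip_width: 7.1
grasp_force: 58.8
```

Run:
```python
from h import *
viewer.capture("side"); print([(np.round(d["position"]),round(d["confidence"],2)) for d in viewer.recognise("saddle_weight","side")[:2]])
s=env.get_state(); print(s["tool_pos"],s["wrist_force"],s["grasp_force"],s["time"])
```

```text
[(array([599.,  13.,  77.]), 0.42)]
[4.76575364e+02 7.44263426e-02 3.32339157e+00] [-8.94645709  0.41489876  1.41407874] 58.831225745379925 31.35
```

Run:
```python
from h import *
T=viewer.capture("top")
for n in ["saddle_weight","weight_tab"]: print([(np.round(d["position"]),round(d["confidence"],2)) for d in viewer.recognise(n,"top")[:2]])
a=cv2.imread("pics/top2.png")[:,:,::-1]; r=np.abs(T.astype(int)-a)[170:225,235:275].max(2); print((r>60).sum())
C=viewer.calibration("top"); g=cv2.cvtColor(T,cv2.COLOR_RGB2GRAY); h=cv2.cvtColor(cv2.imread("pics/top0.png"),cv2.COLOR_BGR2GRAY)
p=proj([615,190,175],C).astype(int); print(p)
print(np.c_[g[p[1]-16:p[1]+18:3,p[0]-16:p[0]+20:3], h[p[1]-16:p[1]+18:3,p[0]-16:p[0]+20:3]])
```

```text
[(array([602., 190., 145.]), 0.91)]
[(array([599., 187., 142.]), 0.54), (array([596.,  68.,  73.]), 0.49)]
929
[257 193]
[[189 190 188 188 187 190 188 186 188 188 188 186 174 172 173 170 175 175
  174 176 174 175 174 174]
 [190 188 188 185 189 187 189 187 190 188 188 189 175 175 175 172 174 174
  174 178 174 175 174 175]
 [189 189 187 186 189 187 186 185 189 188 187 188 173 175 174 175 173 175
  175 173 174 175 173 173]
 [188 185 189 188 187 188 187 187 187 190 190 190 174 176 177 174 176 174
  173 176 174 173 173 174]
 [188 188 192 186 183 182 182 168 173 181 185 185 178 175 175 175 173 175
  174 175 174 173 176 174]
 [188 187 175 181 151 152 134 126 106 107 165 187 174 175 163 173 176 176
  173 177 175 166 152 173]
 [190 188 141 144 133 142 111  65  62 117 123 151 175 173 132 137 162 163
  142 141 140 140 114 141]
 [189 187 165 138 101  95  78  85  79 114 104 129 174 173 153 128 143 135
  128 127 126 120  98 122]
 [187 190 135 147 183 182 180 180  98 110  95 125 176 176 126 136 167 170
  170 178 171 171 134 174]
 [190 188 183 187 134  84  65  50  52 110 112 128 173 174 170 172 172 175
  174 175 176 173 176 172]
 [189 188 189 189 182 103  78  78  84  86 153 145 175 174 173 175 172 173
  175 173 173 172 164 175]
 [188 189 189 186 186 180 183 170 172 122 111 140 175 173 174 176 175 175
  174 173 177 155 128 138]]
```

The top view puts the weight on the bar seat at (602,190,145) with confidence 0.91. The button is fully in at about 8 N, with the pen gripped. Handing in.

```bash
python3 -c "
from rig import env,job
print(job.close_job()); print(env.get_state()['wrist_force'])"
```

```text
the job is handed in; nothing more can be done
None
the job is handed in; nothing more can be done
```

I handed the job in at about 31 s with the weight hanging on the load bar and the gripped pen holding the button in at about 8 N; the final check returned no pass/fail verdict.

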